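# Draw the flat bar out of the stock rack

### The job

Take the flat bar out of the stock rack: lift its end at the lip, draw it out endwise from under the strap, and lay it flat along the middle of the black rubber mat, with no part hanging off the mat. Lower it onto the mat before letting go, do not drop it, and leave the angle section where it lies in the rack.

Things in the scene. Friction and masses are not known exactly. Their poses are not given: they have to be found in the camera images.
- flat_bar: The part to take: plain flat aluminium bar, solid, 30 wide (x) x 240 long (y) x 10 mm high, about 0.2 kg, loose in one of the rack's two lanes, parallel to the rack. Origin: centre of its underside; +y points along it away from the lip, z up. Its lip end (y = -120) starts 4 to 14 mm from the lip; from there to mid-rack it is clear above and beside for a grip across its width from above.
- angle_bar: Bystander in the other lane, to be left there: aluminium angle (L) section 20 mm wide, 20 mm high, 240 mm long, 4 mm thick, one leg standing up, same finish as the bar. Origin: centre of its underside, y along it.
- rack: Fixed dark rack 170 (x) x 270 (y), origin: underside centre, on the table. Heights over table, mm: floor 6; lip across the -y end (y -135 to -129) 24; grey strap over both lanes (y 40 to 70) underside 32, top 36, so no level lift over the lip; rear end on the floor, the lip end can rise 45. Lanes along y at x -37.5 and 37.5 (either bar in either); low guides 18 mm either side of them, y 45 to 125.
- mat: Fixed black rubber mat lying on the table beyond the lip, on the rack's -y side, 110 (x) x 320 (y) x 3 mm thick. Origin: centre of its underside; y is its long direction. It may lie some centimetres off the rack's centre line and turned up to 6 degrees from it.

How it is judged:
On the way, in this order (a step that is already met when the one before it is completed fails the run):
1. the lip end of the flat bar is lifted (bar tilted 3 degrees or more) while the bar is still in the rack (angle between flat_bar's own y axis and vertical above 1.6208 rad and y of flat_bar in the frame of rack above -0.06 m), for 0.1 s.
2. the bar has been drawn out over the lip by most of its length (y of flat_bar in the frame of rack below -0.2 m), for 0.05 s.
3. the bar is lowered to the mat (its middle less than 15 mm above it) while still held (x of flat_bar in the frame of mat between -0.04 and 0.04 m and y of flat_bar in the frame of mat between -0.04 and 0.04 m and z of flat_bar in the frame of mat below 0.018 m and contact force between flat_bar and the fingers above 0.5 N), for 0.1 s.
At the end, for the whole second after the job is handed in: The flat bar lies flat and still on the mat, its centre within 40 mm of the mat's centre in both directions, lengthwise along the mat within 11 degrees, released; the angle section is within 25 mm of where it was (x of flat_bar in the frame of mat between -0.04 and 0.04 m and y of flat_bar in the frame of mat between -0.04 and 0.04 m and z of flat_bar in the frame of mat below 0.008 m and angle between flat_bar's own z axis and vertical below 0.05 rad and angle between the y axis of flat_bar and the y axis of mat, either way round below 0.2 rad and linear speed of flat_bar below 0.02 m/s and distance of angle_bar from where it was at the start of the episode below 0.025 m); the robot touches nothing.
It fails at once if the angle section is moved more than 25 mm (distance of angle_bar from where it was at the start of the episode above 0.025 m).
It also fails if it takes over 42 s, if anything falls off the work surface, if the arm or the gripper's body presses on something with over 40 N, if the wrist force passes 120 N, or if a joint passes its speed limit or range.

### The arm

A 6-joint arm with a two-finger parallel gripper is mounted at the origin on the work surface. World frame = base frame: x ahead of the robot, y to its left, z up, the work surface at z = 0. Lengths are in m, angles in rad, forces in N, time in s.
With the tool pointing down it reaches from about 0.375 to 0.975 m from the base axis. Payload 3.8 kg.
Tool frame: the origin (TCP) lies on the centre line of the jaws, within the pads' length; the fingertips stand 17 mm ahead of it and the grasp point (between the pads) lies 2 mm behind it (bot.tip_extent is the distance from the TCP to the fingertips, in m); z points along the fingers, y is the line along which they close (so a half turn about z gives the same grasp; the last joint's range is limited). The gripper opens to 85 mm and grips with 20 to 120 N. Pads are 22 mm wide; open, the fingers measure 114 mm over their backs; the gripper's body (76 mm by 85 mm) begins 54 mm behind the grasp point. The pads swing forward as they close: fully open they stand 13 mm farther back than shut.
Start: joints at [1.117, 0.264, 1.604, -0, 1.274, -0.037], TCP at [0.273, 0.617, 0.227] pointing down, gripper open.
Joint ranges: [-2.63, 2.63], [-0.94, 2.18], [0.31, 2.57], [-1.31, 4.45], [0, 2.66], [-2.55, 2.55]. Speed limits (rad/s): [2.57, 2.57, 3.14, 3.14, 3.14, 3.14].

### API

Orientations are given as a rotation vector (axis times angle).
In Python, from workcell import readout, read_camera, finish_job, bot gives the robot as it stands.
- The arm moves only by the tool jog_arm, never from a script. Its argument "deltas" is one flat list of numbers, 7 for each row, row after row: the shift along the tool's x, y, z in m, then the turn, a rotation vector about the tool's x, y, z in degrees, then the gripper command: -1 is shut, 1 is fully open, values between are in proportion. A call has 1 to 8 rows; each row is the pose to reach, as a shift and turn from the pose commanded when the call began, along the tool's axes at that moment; what a row does not reach only later rows make up. A row lasts 1/10 s, in which the tool goes at most 50 mm and 8.59 degrees, less where a joint would pass 70% of its speed; a pose out of reach is approached as far as the arm can. A call with a gripper value outside its range is refused whole. The fingers move at their own pace and stop on an object; "squeeze" is the grip in N (left out, the last holds). Time passes only in rows, so rows that repeat a pose let the fingers close. It gives the time, the measured TCP pose, the force, the opening and the grip force at its end, in the units of the state.
- readout.read_state(): the state, without advancing time (a new reading comes with each control period).
- read_camera(name): name is "scene" or "top"; returns a dict with "color" (420x560x3 uint8, blue, green, red), "fx", "fy", "cx", "cy" (pixels), "origin" and "attitude" of the camera in the world. Camera axes: x right, y down, z forward; pixel columns grow to the right and rows downward; lengths in m; the calibration is good to about 2 mm. A picture is of the moment at which its call begins. There is no depth.
- finish_job(): hands the job in; it is judged then, once.
The state is a dict: "time": time; "q": joint angles; "joint_vel": joint speeds; "joint_torque": joint torques, N m; "tool_pos": TCP position; "tcp_rot": TCP orientation; "wrist_force": force on the tool from outside, world axes, zero at the start; "torque": the same for the moment, N m; "width": opening from 0.0 (shut) to 1.0 (fully open); "grip_force": force on a finger pad.
Only numpy, scipy, OpenCV 4.12 (cv2) and the standard library are available. Lean on these libraries where they do the work, as an engineer would, in place of code of your own. Each camera call takes 0.05 s, during which the arm holds its last target. There are 200 camera calls.

## Working session

There is one attempt and no reset: what is moved stays moved. The work goes in short steps, Python scripts to look and compute and a tool call to move; the robot and the scene stay as the last step left them, time stands still between calls to the robot, and variables do not carry over. Pictures are saved under pics/ and viewed, at most 13 in all, crops included, and the job is handed in when it is done.

Besides the shell and the picture viewer there is one more tool, called as name(argument=value, ...) on one line, values as JSON. jog_arm: Moves the arm, as the interface text tells. Its arguments: {"type":"object","properties":{"deltas":{"type":"array"},"squeeze":{"type":"number"}},"required":["deltas"]}

```bash
mkdir -p pics; ls
python3 - <<'E'
from workcell import readout, read_camera
import cv2
for n in("top","scene"):
    c=read_camera(n); cv2.imwrite(f"pics/{n}0.png",c["color"]); print(n,[c[k] for k in("fx","fy","cx","cy")],c["origin"],c["attitude"])
print(readout.read_state())
E
```

```text
pics
top [466.7410593243747, 466.7410593243747, 267.94396165536017, 213.61848830655416] [ 0.41545239 -0.02379156  0.73312625] [-2.07679776  2.12103571 -0.14060585]
scene [381.37319610633097, 381.37319610633097, 277.03834189767764, 205.40674907922676] [ 0.81116327 -0.30098026  0.52841635] [-2.32786034 -0.8594824   0.33136476]
{'time': 0.1, 'q': array([ 1.11713355e+00,  2.64697722e-01,  1.60524807e+00, -1.88080996e-05,
        1.27373009e+00, -3.68964362e-02]), 'joint_vel': array([ 0.00053611, -0.00336579, -0.00439287, -0.00331242, -0.00024675,
       -0.00029497]), 'joint_torque': array([-1.16785341e-04, -5.16706824e+01, -3.68589020e+01, -6.07757079e-05,
        6.25991132e-03, -4.72845613e-06]), 'tool_pos': array([0.27294898, 0.61660389, 0.2257674 ]), 'tcp_rot': array([-0.64981754, -3.07315194,  0.00318075]), 'wrist_force': array([-0.2684106 , -0.2826109 ,  0.03065736]), 'torque': array([-0.00688799,  0.0165307 ,  0.00839089]), 'grip_force': 0.0, 'width': 1.002280099568823}
```

View pics/top0.png

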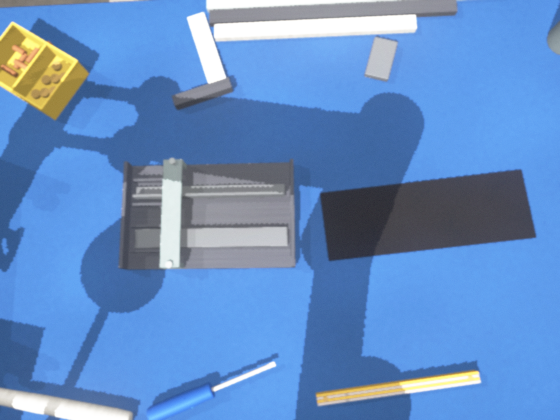

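View pics/scene0.png

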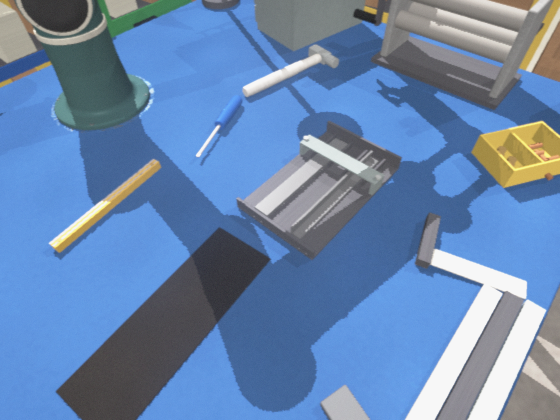

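Top view: the rack lies at cols 122–295 with its lip on the right (col ~292) and the strap at col ~172. The flat bar is in the lower lane (row ~237, lip end col ~288) and the angle is in the upper lane. Mat corners are about (321,192), (522,171), (535,238) and (330,260). I'll zoom in and compute.

```bash
cat > h.py <<'E'
import numpy as np, cv2
from scipy.spatial.transform import Rotation as R
from workcell import readout, read_camera
def ray(c,uv,z):
    uv=np.atleast_2d(np.array(uv,float)); o=np.array(c["origin"])
    d=np.c_[(uv[:,0]-c["cx"])/c["fx"],(uv[:,1]-c["cy"])/c["fy"],np.ones(len(uv))]@R.from_rotvec(c["attitude"]).as_matrix().T
    return o+d*((z-o[2])/d[:,2])[:,None]
def blob(mask,near):
    n,l,s,_=cv2.connectedComponentsWithStats(mask.astype(np.uint8)); k=l[near[1],near[0]]
    cs,_=cv2.findContours((l==k).astype(np.uint8),cv2.RETR_EXTERNAL,cv2.CHAIN_APPROX_NONE)
    return max(cs,key=cv2.contourArea)[:,0]
def rect(xy):
    (cx,cy),(w,h),a=cv2.minAreaRect((xy[:,:2]*1000).astype(np.float32)); 
    return cx,cy,w,h,a
E
python3 - <<'E'
from h import *
np.set_printoptions(precision=4,suppress=True)
c=read_camera("top"); im=c["color"]
mx=im.max(2)
print("mat",rect(ray(c,blob(mx<50,(430,215)),.003)))
print("bar px",im[237,230],im[225,230],im[250,230])
g=im.astype(int)
print("col profile row", [(r,int(g[r,240].sum()//3)) for r in range(222,254)])
print("row profile",[(x,int(g[237,x].sum()//3)) for x in range(276,302)])
print("rack outer corners z24 lip",ray(c,[(294,161),(296,268)],.024)); print("far",ray(c,[(124,163),(121,268)],.024))
print("bar",ray(c,[(134,237),(288,237)],.016))
cv2.imwrite("pics/crop.png",cv2.resize(im[150:280,110:345],None,fx=3.3,fy=3.3,interpolation=cv2.INTER_CUBIC))
print(ray(c,[(321,192),(522,171),(535,238),(330,260)],.003))
E
```

```text
mat (579.9964599609375, 25.21466064453125, 976.02490234375, 707.501708984375, 86.861083984375)
bar px [205 200 198] [113 105 106] [164 153 150]
col profile row [(222, 148), (223, 134), (224, 115), (225, 104), (226, 107), (227, 132), (228, 180), (229, 197), (230, 198), (231, 198), (232, 199), (233, 199), (234, 198), (235, 198), (236, 201), (237, 201), (238, 202), (239, 202), (240, 201), (241, 202), (242, 202), (243, 202), (244, 201), (245, 195), (246, 164), (247, 142), (248, 144), (249, 149), (250, 157), (251, 157), (252, 156), (253, 156)]
row profile [(276, 203), (277, 203), (278, 203), (279, 203), (280, 203), (281, 202), (282, 201), (283, 201), (284, 202), (285, 199), (286, 186), (287, 151), (288, 117), (289, 123), (290, 133), (291, 142), (292, 151), (293, 149), (294, 129), (295, 108), (296, 103), (297, 104), (298, 105), (299, 115), (300, 131), (301, 129)]
rack outer corners z24 lip [[ 0.6334 -0.0294  0.024 ]
 [ 0.4654 -0.028   0.024 ]]
far [[0.639  0.2437 0.024 ]
 [0.4707 0.2413 0.024 ]]
bar [[ 0.5196  0.2255  0.016 ]
 [ 0.5139 -0.017   0.016 ]]
[[ 0.587  -0.0713  0.003 ]
 [ 0.6118 -0.3871  0.003 ]
 [ 0.5053 -0.3944  0.003 ]
 [ 0.4782 -0.0812  0.003 ]]
```

View pics/crop.png

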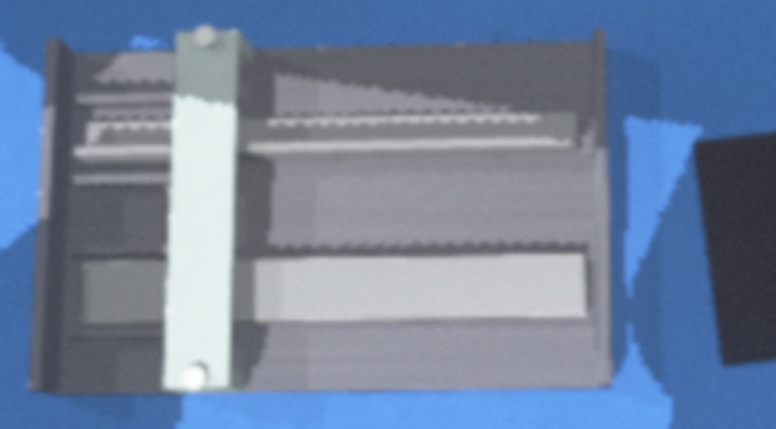

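The bar is at about (0.517, 0.105), yaw −1.3°, in the world −x lane. The mat centre is about (0.546, −0.234), yaw +4.7°. The lip faces −y.

```bash
cat >> h.py <<'E'
def pose(yaw,tilt=0):
    "tool y along width (bar yaw), tool z down; tilt deg = -y end up"
    y=np.radians(yaw); B=R.from_euler('z',yaw,degrees=True)*R.from_euler('x',-tilt,degrees=True)
    return B*R.from_matrix(np.array([[0,1,0],[1,0,0],[0,0,-1.]]).T)
def delta(p,rot):
    s=readout.read_state(); r0=R.from_rotvec(s["tcp_rot"])
    print("d mm",np.round(1000*r0.inv().apply(np.array(p)-s["tool_pos"]),1),"deg",np.round(np.degrees((r0.inv()*rot).as_rotvec()),2),"t",s["time"],"F",np.round(s["wrist_force"],1),"w",s["width"],s["grip_force"],"pos",np.round(s["tool_pos"],4))
E
python3 - <<'E'
from h import *
from workcell import bot
print([a for a in dir(bot) if a[0]!='_'],bot.tip_extent)
delta([.516,.065,.12],pose(-1.3))
E
```

```text
['MotionError', 'tip_extent'] 0.017
d mm [-445.5 -405.9  106.6] deg [-9.000e-02  6.000e-02  6.742e+01] t 0.15 F [-0.5 -0.7  0. ] w 0.9994309493834027 0.0 pos [0.273  0.6167 0.2259]
```

jog_arm(deltas=[-0.445, -0.406, 0.107, 0, 0, 67.4, 0.2, -0.445, -0.406, 0.107, 0, 0, 67.4, 0.2, -0.445, -0.406, 0.107, 0, 0, 67.4, 0.2, -0.445, -0.406, 0.107, 0, 0, 67.4, 0.2, -0.445, -0.406, 0.107, 0, 0, 67.4, 0.2, -0.445, -0.406, 0.107, 0, 0, 67.4, 0.2, -0.445, -0.406, 0.107, 0, 0, 67.4, 0.2, -0.445, -0.406, 0.107, 0, 0, 67.4, 0.2])

```text
time: 0.95
tool_pos: [0.4321, 0.2548, 0.1566]
tcp_rot: [2.252, 2.19, 0.0]
wrist_force: [1.7, 0.6, 0.6]
width: 0.595
grip_force: 0.0
```

```bash
python3 -c "
from h import *
delta([.516,.065,.12],pose(-1.3))"
```

```text
d mm [-187.4   89.1   36.6] deg [ 0.01 -0.   -0.29] t 0.95 F [1.7 0.6 0.6] w 0.5953726926522759 0.0 pos [0.4321 0.2548 0.1566]
```

jog_arm(deltas=[-0.18, 0.085, 0.035, 0, 0, 0, 0.2, -0.18, 0.085, 0.035, 0, 0, 0, 0.2, -0.18, 0.085, 0.035, 0, 0, 0, 0.2, -0.18, 0.085, 0.035, 0, 0, 0, 0.2, -0.18, 0.085, 0.035, 0, 0, 0, 0.2, -0.18, 0.085, 0.035, 0, 0, 0, 0.2, -0.18, 0.085, 0.035, 0, 0, 0, 0.2])

```text
time: 1.65
tool_pos: [0.5124, 0.0755, 0.1219]
tcp_rot: [-2.246, -2.196, 0.0]
wrist_force: [-0.6, 0.2, -0.1]
width: 0.601
grip_force: 0.0
```

```bash
python3 -c "
from h import *
delta([.516,.065,.045],pose(-1.3))
for n in ('top','scene'):
    c=read_camera(n); cv2.imwrite(f'pics/{n}1.png',c['color'])"
```

```text
d mm [-10.4   3.9  76.9] deg [-0.04 -0.02  0.02] t 1.65 F [-0.6  0.2 -0.1] w 0.6007825188745284 0.0 pos [0.5124 0.0755 0.1219]
```

View pics/scene1.png

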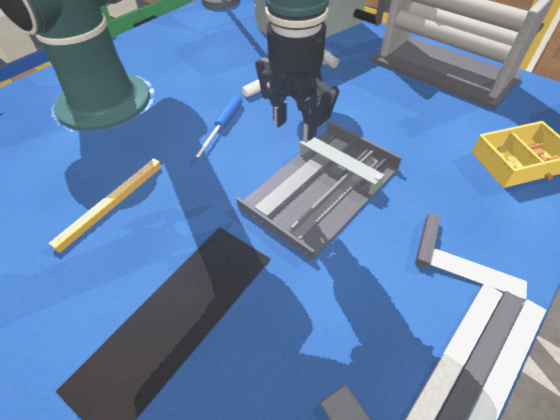

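The open gripper hangs over the rack, with its fingertips at about (278,120) and (308,133) straddling the bar lane. I'll descend.

jog_arm(deltas=[-0.0104, 0.0039, 0.03, 0, 0, 0, 0.2, -0.0104, 0.0039, 0.06, 0, 0, 0, 0.2, -0.0104, 0.0039, 0.075, 0, 0, 0, 0.2, -0.0104, 0.0039, 0.085, 0, 0, 0, 0.2, -0.0104, 0.0039, 0.09, 0, 0, 0, 0.2, -0.0104, 0.0039, 0.09, 0, 0, 0, 0.2])

```text
time: 2.35
tool_pos: [0.5163, 0.0651, 0.032]
tcp_rot: [-2.245, -2.198, 0.0]
wrist_force: [-0.4, -0.8, -0.4]
width: 0.599
grip_force: 0.0
```

```bash
python3 -c "
from h import *
delta([.516,.065,.026],pose(-1.3))
c=read_camera('scene'); cv2.imwrite('pics/s2.png',cv2.resize(c['color'][80:260,220:420],None,fx=3,fy=3,interpolation=cv2.INTER_CUBIC))"
```

```text
d mm [-0.1 -0.3  6. ] deg [-0.01  0.    0.09] t 2.35 F [-0.4 -0.8 -0.4] w 0.5985586386058579 0.0 pos [0.5163 0.0651 0.032 ]
```

View pics/s2.png

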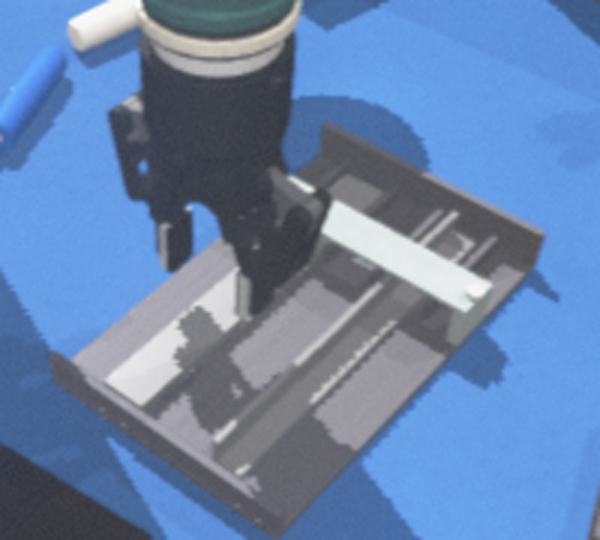

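The fingers straddle the bar, and the angle and strap are clear. Next I'll lower 7 mm and close.

jog_arm(deltas=[0, 0, 0.004, 0, 0, 0, 0.2, 0, 0, 0.007, 0, 0, 0, 0.2, 0, 0, 0.007, 0, 0, 0, -0.4, 0, 0, 0.007, 0, 0, 0, -1, 0, 0, 0.007, 0, 0, 0, -1, 0, 0, 0.007, 0, 0, 0, -1, 0, 0, 0.007, 0, 0, 0, -1, 0, 0, 0.007, 0, 0, 0, -1], squeeze=70)

```text
time: 3.2
tool_pos: [0.5165, 0.0643, 0.0251]
tcp_rot: [2.246, 2.196, 0.0]
wrist_force: [0.2, 0.6, -0.1]
width: -0.002
grip_force: 0.0
```

```bash
python3 -c "
from h import *
delta([.516,.065,.026],pose(-1.3))
c=read_camera('scene'); a=cv2.resize(c['color'][80:260,220:420],None,fx=3,fy=3,interpolation=cv2.INTER_CUBIC)
cv2.imwrite('pics/s3.png',a)"
```

```text
d mm [ 0.7 -0.5 -0.9] deg [0.01 0.   0.02] t 3.2 F [ 0.2  0.6 -0.1] w -0.0019162735871295236 0.0 pos [0.5165 0.0643 0.0251]
```

View pics/s3.png

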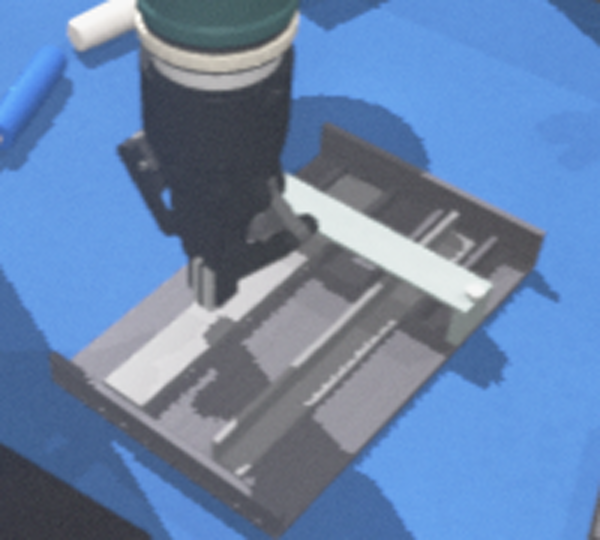

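The fingers shut above the bar without touching it. I'll measure the real fingertip height from the image.

```bash
python3 -c "
from h import *
c=read_camera('scene')
for z in (.006,.01,.016,.02,.025,.03): print(z,ray(c,[(290,182.5),(286.5,180.5),(296,178)],z)[:,:2].round(4).tolist())
c=read_camera('top');a=c['color'][180:270,200:300];cv2.imwrite('pics/t4.png',cv2.resize(a,None,fx=6,fy=6,interpolation=cv2.INTER_CUBIC))
"
```

```text
0.006 [[0.5047, 0.076], [0.4964, 0.0757], [0.506, 0.0921]]
0.01 [[0.5071, 0.0731], [0.4988, 0.0728], [0.5083, 0.0891]]
0.016 [[0.5106, 0.0688], [0.5024, 0.0685], [0.5118, 0.0846]]
0.02 [[0.5129, 0.0659], [0.5049, 0.0656], [0.5142, 0.0816]]
0.025 [[0.5159, 0.0623], [0.5079, 0.062], [0.5171, 0.0778]]
0.03 [[0.5188, 0.0587], [0.5109, 0.0584], [0.52, 0.0741]]
```

jog_arm(deltas=[0, 0, 0.001, 0, 0, 0, -1, 0, 0, 0.002, 0, 0, 0, -1, 0, 0, 0.002, 0, 0, 0, -1])

```text
time: 3.65
tool_pos: [0.5162, 0.0644, 0.0228]
tcp_rot: [-2.246, -2.196, 0.001]
wrist_force: [-0.6, -0.1, 0.7]
width: 0.003
grip_force: 0.0
```

View pics/t4.png

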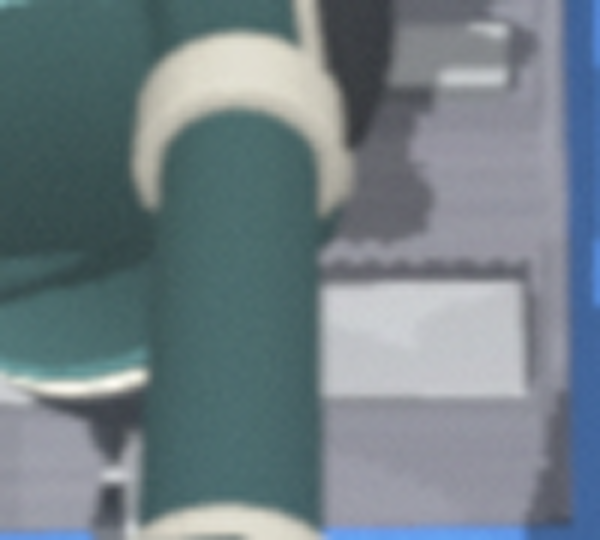

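jog_arm(deltas=[0, 0, 0.001, 0, 0, 0, -1, 0, 0, 0.002, 0, 0, 0, -1, 0, 0, 0.003, 0, 0, 0, -1, 0, 0, 0.003, 0, 0, 0, -1])

```text
time: 4.05
tool_pos: [0.5163, 0.0644, 0.0198]
tcp_rot: [-2.246, -2.196, 0.0]
wrist_force: [-0.5, 0.8, 0.2]
width: -0.001
grip_force: 0.0
```

The top view shows only the arm hiding the grip. There is still no contact, so the reported z seems to be offset. I'll keep probing gently.

jog_arm(deltas=[0, 0, 0.001, 0, 0, 0, -1, 0, 0, 0.002, 0, 0, 0, -1, 0, 0, 0.003, 0, 0, 0, -1, 0, 0, 0.003, 0, 0, 0, -1])

```text
time: 4.45
tool_pos: [0.5163, 0.0644, 0.0168]
tcp_rot: [-2.246, -2.196, 0.0]
wrist_force: [-0.3, 0.2, 0.5]
width: 0.001
grip_force: 0.0
```

jog_arm(deltas=[0, 0, 0.001, 0, 0, 0, -1, 0, 0, 0.002, 0, 0, 0, -1, 0, 0, 0.002, 0, 0, 0, -1])

```text
time: 4.75
tool_pos: [0.5163, 0.0644, 0.0149]
tcp_rot: [-2.246, -2.196, 0.0]
wrist_force: [0.4, 0.6, -0.0]
width: -0.002
grip_force: 0.0
```

jog_arm(deltas=[0, 0, 0.001, 0, 0, 0, -1, 0, 0, 0.002, 0, 0, 0, -1, 0, 0, 0.002, 0, 0, 0, -1])

```text
time: 5.05
tool_pos: [0.5163, 0.0643, 0.0129]
tcp_rot: [-2.246, -2.196, 0.0]
wrist_force: [-0.0, 0.4, 0.3]
width: -0.001
grip_force: 0.0
```

jog_arm(deltas=[0, 0, 0.001, 0, 0, 0, -1, 0, 0, 0.001, 0, 0, 0, -1])

```text
time: 5.25
tool_pos: [0.5163, 0.0643, 0.0119]
tcp_rot: [-2.246, -2.196, 0.0]
wrist_force: [-0.1, 0.3, -0.2]
width: -0.0
grip_force: 0.0
```

jog_arm(deltas=[0, 0, 0.001, 0, 0, 0, -1, 0, 0, 0.001, 0, 0, 0, -1])

```text
time: 5.45
tool_pos: [0.5165, 0.0644, 0.0118]
tcp_rot: [-2.246, -2.196, 0.0]
wrist_force: [-1.6, -0.2, 6.9]
width: 0.0
grip_force: 3.0
```

```bash
python3 -c "
from h import *
delta([.516,.065,.026],pose(-1.3))
c=read_camera('scene'); a=cv2.resize(c['color'][130:230,240:340],None,fx=6,fy=6,interpolation=cv2.INTER_CUBIC)
cv2.imwrite('pics/s5.png',a)"
```

```text
d mm [  0.6  -0.5 -14.2] deg [-0.01  0.    0.02] t 5.45 F [-1.6 -0.2  6.9] w 9.765114327554234e-05 3.0084074288606644 pos [0.5165 0.0644 0.0118]
```

View pics/s5.png

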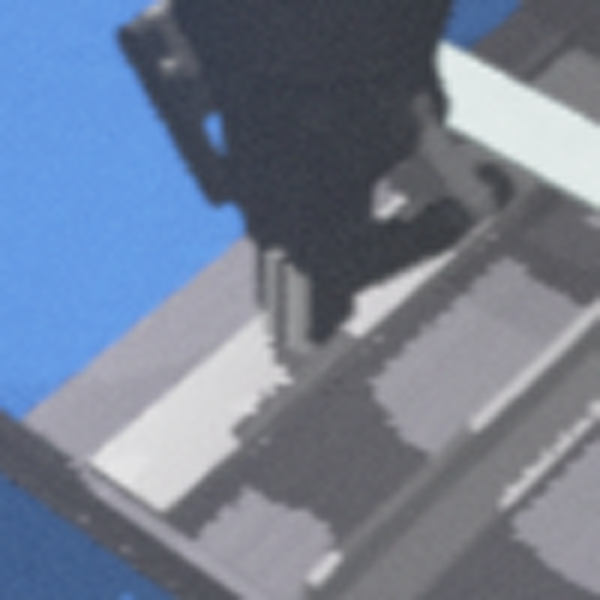

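Contact came at a reported z of 0.0118, with the tips on the bar top at 0.016. The fingertips are therefore about 21 mm higher than stated, and I'll use this touch as the reference. Now I'll raise, open, descend to about 0.0035 and grip.

jog_arm(deltas=[0, 0, -0.015, 0, 0, 0, -1, 0, 0, -0.015, 0, 0, 0, 0.2, 0, 0, -0.015, 0, 0, 0, 0.2, 0, 0, -0.015, 0, 0, 0, 0.2, 0, 0, -0.015, 0, 0, 0, 0.2, 0, 0, -0.005, 0, 0, 0, 0.2, 0, 0, 0.003, 0, 0, 0, 0.2, 0, 0, 0.003, 0, 0, 0, 0.2])

```text
time: 6.3
tool_pos: [0.5145, 0.0642, 0.0059]
tcp_rot: [-2.244, -2.195, 0.005]
wrist_force: [-0.2, 0.0, 0.0]
width: 0.6
grip_force: 0.0
```

jog_arm(deltas=[0, 0, 0.002, 0, 0, 0, 0.2, 0, 0, 0.004, 0, 0, 0, 0.2, 0, 0, 0.004, 0, 0, 0, -0.2, 0, 0, 0.004, 0, 0, 0, -1, 0, 0, 0.004, 0, 0, 0, -1, 0, 0, 0.004, 0, 0, 0, -1, 0, 0, 0.004, 0, 0, 0, -1, 0, 0, 0.004, 0, 0, 0, -1], squeeze=70)

```text
time: 7.1
tool_pos: [0.5167, 0.0644, 0.0045]
tcp_rot: [2.246, 2.196, 0.001]
wrist_force: [-1.3, 0.1, 4.8]
width: 0.321
grip_force: 69.8
```

Gripped (0.32 opening, 70 N). Next I'll lift the lip end 7° about the rear end.

jog_arm(deltas=[0, 0, -0.004, 0, -1.4, 0, -1, 0, 0, -0.008, 0, -2.8, 0, -1, 0, 0, -0.012, 0, -4.2, 0, -1, 0.001, 0, -0.016, 0, -5.6, 0, -1, 0.001, 0, -0.02, 0, -7, 0, -1, 0.001, 0, -0.02, 0, -7, 0, -1, 0.001, 0, -0.02, 0, -7, 0, -1])

```text
time: 7.8
tool_pos: [0.5162, 0.0656, 0.0235]
tcp_rot: [2.183, 2.136, -0.133]
wrist_force: [-0.3, 0.4, -1.5]
width: 0.324
grip_force: 69.1
```

```bash
python3 -c "
from h import *
delta([.516,.065,.026],pose(-1.3,7))
c=read_camera('scene'); a=cv2.resize(c['color'][100:260,220:420],None,fx=3.5,fy=3.5,interpolation=cv2.INTER_CUBIC)
cv2.imwrite('pics/s6.png',a)"
```

```text
d mm [-0.9 -0.2 -2.4] deg [-0.02 -0.04  0.04] t 7.8 F [-0.3  0.4 -1.5] w 0.3236338427929092 69.11512970924377 pos [0.5162 0.0656 0.0235]
```

View pics/s6.png

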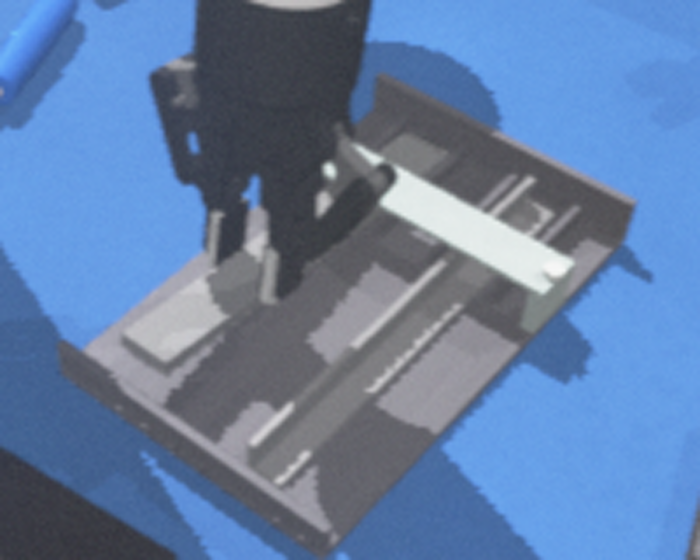

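The lip end is up, at about (175,350) in the crop, and the bar is free. I'll draw it out along its own axis.

jog_arm(deltas=[-0.01, 0, 0, 0, 0, 0, -1, -0.03, 0, 0, 0, 0, 0, -1, -0.05, 0, 0, 0, 0, 0, -1, -0.07, 0, 0, 0, 0, 0, -1, -0.09, 0, 0, 0, 0, 0, -1, -0.11, 0, 0, 0, 0, 0, -1, -0.13, 0, 0, 0, 0, 0, -1, -0.14, 0, 0, 0, 0, 0, -1])

```text
time: 8.65
tool_pos: [0.5127, -0.0757, 0.041]
tcp_rot: [2.185, 2.133, -0.135]
wrist_force: [0.2, 1.0, -1.5]
width: 0.323
grip_force: 69.1
```

jog_arm(deltas=[-0.01, 0, 0, 0, 0, 0, -1, -0.03, 0, 0, 0, 0, 0, -1, -0.05, 0, 0, 0, 0, 0, -1, -0.07, 0, 0, 0, 0, 0, -1, -0.09, 0, 0, 0, 0, 0, -1, -0.11, 0, 0, 0, 0, 0, -1, -0.13, 0, 0, 0, 0, 0, -1, -0.15, 0, 0, 0, 0, 0, -1])

```text
time: 9.45
tool_pos: [0.5097, -0.223, 0.0592]
tcp_rot: [2.183, 2.136, -0.134]
wrist_force: [0.2, 0.4, -2.3]
width: 0.321
grip_force: 69.1
```

jog_arm(deltas=[-0.005, 0, -0.01, 0, 0, 0, -1, -0.005, 0, -0.01, 0, 0, 0, -1, -0.005, 0, -0.01, 0, 0, 0, -1])

```text
time: 9.75
tool_pos: [0.5102, -0.2257, 0.0702]
tcp_rot: [2.183, 2.134, -0.133]
wrist_force: [0.5, -0.4, -2.3]
width: 0.323
grip_force: 69.3
```

```bash
python3 -c "
from h import *
delta([.549,-.273,.040],pose(4.7,0))
c=read_camera('scene'); cv2.imwrite('pics/s7.png',c['color'])
c=read_camera('top'); cv2.imwrite('pics/t7.png',c['color'])"
```

```text
d mm [-42.4  39.8  35.7] deg [-0.32  6.98 -5.98] t 9.75 F [ 0.5 -0.4 -2.3] w 0.3228055751032202 69.34318542480469 pos [ 0.5102 -0.2257  0.0702]
```

View pics/s7.png

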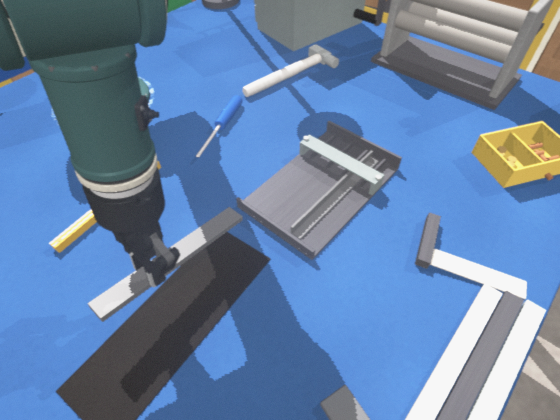

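The bar is fully out over the mat side, from (100,305) to (235,215), and the angle is undisturbed. I'll move over the mat, level and align.

jog_arm(deltas=[-0.008, 0.008, 0.004, 0, 1.4, -1.2, -1, -0.017, 0.016, 0.012, -0.1, 2.8, -2.4, -1, -0.026, 0.024, 0.02, -0.2, 4.2, -3.6, -1, -0.034, 0.032, 0.028, -0.3, 5.6, -4.8, -1, -0.0424, 0.04, 0.0355, -0.3, 7, -6, -1, -0.0424, 0.04, 0.0355, -0.3, 7, -6, -1, -0.0424, 0.04, 0.0355, -0.3, 7, -6, -1])

```text
time: 10.55
tool_pos: [0.5484, -0.2726, 0.0392]
tcp_rot: [-2.127, -2.309, 0.002]
wrist_force: [0.2, 0.6, -2.5]
width: 0.322
grip_force: 69.4
```

```bash
python3 -c "
from h import *
delta([.549,-.273,.0025],pose(4.7,0))
c=read_camera('top'); im=c['color']; cv2.imwrite('pics/t8.png',cv2.resize(im[140:290,290:560],None,fx=2.9,fy=2.9,interpolation=cv2.INTER_CUBIC))"
```

```text
d mm [-0.4  0.7 36.7] deg [-0.15 -0.05  0.01] t 10.55 F [ 0.2  0.6 -2.5] w 0.3216923080862378 69.35746192932129 pos [ 0.5484 -0.2726  0.0392]
```

View pics/t8.png

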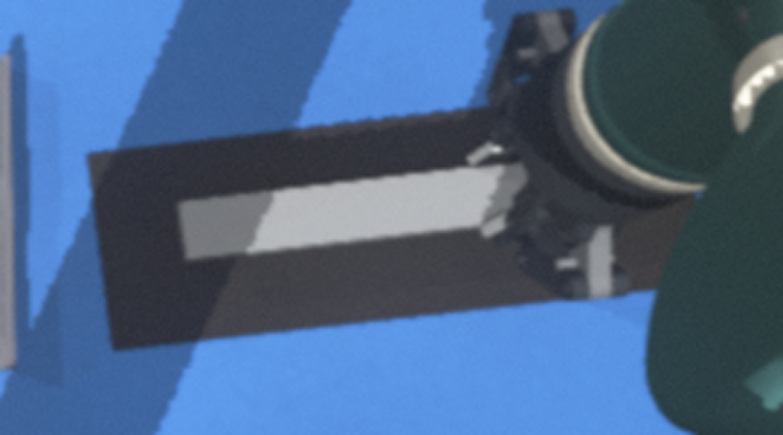

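The bar is aligned over the mat, with its rear end at crop (183,231). I'll check the offset before lowering.

```bash
python3 -c "
from h import *
c=read_camera('top')
for z in(.045,.051): print(ray(c,[(290+183/2.9,140+231/2.9)],z))
y=np.radians(4.7);print(.5456-.12*np.sin(y),-.2335+.12*np.cos(y))"
```

```text
[[ 0.53363131 -0.11437364  0.045     ]]
[[ 0.53260087 -0.11358383  0.051     ]]
0.5357673789643951 -0.11390351358183562
```

It is within 3 mm, so I'll lower.

jog_arm(deltas=[0, 0, 0.01, 0, 0, 0, -1, 0, 0, 0.02, 0, 0, 0, -1, 0, 0, 0.028, 0, 0, 0, -1, 0, 0, 0.033, 0, 0, 0, -1, 0, 0, 0.036, 0, 0, 0, -1, 0, 0, 0.036, 0, 0, 0, -1, 0, 0, 0.036, 0, 0, 0, -1])

```text
time: 11.35
tool_pos: [0.5491, -0.2736, 0.0039]
tcp_rot: [-2.128, -2.31, 0.001]
wrist_force: [-1.1, -0.9, -2.7]
width: 0.327
grip_force: 69.4
```

jog_arm(deltas=[0, 0, 0.001, 0, 0, 0, -1, 0, 0, 0.001, 0, 0, 0, -1])

```text
time: 11.55
tool_pos: [0.5491, -0.2736, 0.0031]
tcp_rot: [-2.128, -2.311, 0.001]
wrist_force: [-0.8, 0.3, -1.8]
width: 0.321
grip_force: 69.4
```

jog_arm(deltas=[0, 0, 0.001, 0, 0, 0, -1, 0, 0, 0.001, 0, 0, 0, -1])

```text
time: 11.75
tool_pos: [0.549, -0.2735, 0.002]
tcp_rot: [-2.128, -2.311, 0.001]
wrist_force: [-0.1, -0.5, -1.5]
width: 0.327
grip_force: 69.4
```

jog_arm(deltas=[0, 0, 0.001, 0, 0, 0, -1, 0, 0, 0.001, 0, 0, 0, -1])

```text
time: 11.95
tool_pos: [0.5491, -0.2736, 0.0015]
tcp_rot: [-2.128, -2.311, 0.001]
wrist_force: [-1.3, 0.0, 2.8]
width: 0.324
grip_force: 70.0
```

It is on the mat (force now upward). I'll release and retreat.

jog_arm(deltas=[0, 0, 0, 0, 0, 0, -0.1, 0, 0, 0, 0, 0, 0, 0.3, 0, 0, 0, 0, 0, 0, 0.3, 0, 0, 0, 0, 0, 0, 0.3, 0, 0, 0, 0, 0, 0, 0.3, 0, 0, -0.01, 0, 0, 0, 0.3, 0, 0, -0.03, 0, 0, 0, 0.3, 0, 0, -0.06, 0, 0, 0, 0.3])

```text
time: 12.75
tool_pos: [0.5474, -0.2726, 0.0601]
tcp_rot: [-2.125, -2.307, 0.003]
wrist_force: [0.1, 0.4, -0.8]
width: 0.652
grip_force: 0.0
```

jog_arm(deltas=[0, 0, -0.04, 0, 0, 0, 0.3, 0, 0, -0.08, 0, 0, 0, 0.3, 0, 0, -0.11, 0, 0, 0, 0.3, 0, 0, -0.12, 0, 0, 0, 0.3, 0, 0, -0.12, 0, 0, 0, 0.3, 0, 0, -0.12, 0, 0, 0, 0.3])

```text
time: 13.35
tool_pos: [0.5482, -0.273, 0.1795]
tcp_rot: [-2.126, -2.309, 0.002]
wrist_force: [-0.1, 0.3, -0.0]
width: 0.65
grip_force: 0.0
```

```bash
python3 -c "
from h import *
delta([.549,-.273,.15],pose(4.7,0))
c=read_camera('scene'); cv2.imwrite('pics/s9.png',c['color'])"
```

```text
d mm [-0.1  0.9 29.5] deg [-0.16 -0.07  0.02] t 13.35 F [-0.1  0.3 -0. ] w 0.6495885480265894 0.0 pos [ 0.5482 -0.273   0.1795]
```

View pics/s9.png

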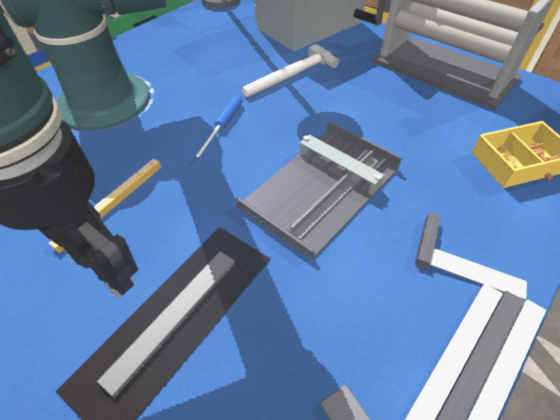

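The bar lies flat along the middle of the mat, from (110,382) to (228,260). The gripper is clear and the angle section is still in its lane.

```bash
python3 -c "
from workcell import finish_job
print(finish_job())"
```

```text
the job is handed in; nothing more can be done
None
```

The flat bar was drawn out of the rack and released flat along the middle of the mat, the last picture shows the angle section still in its lane, and the job is handed in; `finish_job` returned no verdict.

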